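# Open the dial padlock of the reagent chest and hold it up

## Task

Unlock the reagent chest: turn the dial of the padlock lying on its lid, click by click, until the dial's red mark stands at the white index next to the shackle, then take the lock's body and pull it away from the staple so that the shackle slides fully open, never forcing the lock hard against the chest or staple. Unhook the open lock and finish while holding it up, still in the gripper, dial upwards and shackle open, a good 10 cm above the lid, at rest and clear of everything else. Leave the bottle and the two racks where they stand.

Things in the scene. Friction and masses are not known exactly. Their poses are not given: they have to be found in the camera images.
- dial (a joint): turn of the padlock's dial, rad: 0 (or any whole turn) = red mark at the index, the only opening position; grows counter-clockwise from above; no end stops. 12 click notches, every 0.524 rad (30 degrees), one of them the opening one; a click takes about 0.04 N m; let go within 0.2 rad of a notch the dial springs into it. Opens only within about 0.15 rad of 0
- shackle (a joint): how far the shackle has slid out of the lock's body, m: 0 shut, 0.024 fully open. Locked it gives under 2 mm; unlocked it slides with about 3 N of friction, has no spring and stays where it is left. The toe goes 6 mm into the body, so fully open there is an 18 mm gap between toe end and body (26 to 44 mm from the body's centre)
- lock_center (a point): centre of the padlock's brass body, a loose block 52 (x) by 50 (y) by 22 mm (z) lying flat on the chest lid, dial up; whole lock 0.25 to 0.4 kg. x points out of the body to the shackle, z up. Shackle of 7 mm round bar at this level: heel leg at y = -14 mm (stays in the body), toe leg at y = +14 mm. White index line on a black patch of the top face at x = 21 to 26 mm, y = 0
- dial_grip (a point): centre of the round black knurled knob on the dial, diameter 24 mm, 13 mm tall, half-way up; it stands in the middle of the dial plate (diameter 40 mm, 12 tick marks) whose top is 6.5 mm below this point; the body's top is 10 mm below it
- dial_mark (a point): middle of the red mark on the dial plate, the one red tick of 12, 16.5 mm from the dial's axis; a red line on the knob's top points the same way
- shackle_bow (a point): middle of the far end of the shackle's bow, on the bar's centre line, 58 mm from the body's centre when shut; moves with the shackle
- staple_post (a point): the staple post that stands inside the shackle, 5 mm thick, here 11 mm above the lid; x points away from the lock's body. The fixed staple is a wire arch, 27 mm tall; its other post is 26 mm to +y, outside the toe leg, so only the toe leg runs through the arch. Round it lies the hasp strap, 2.5 mm thick, 18 mm wide along x
- chest: fixed white steel chest 260 (x) by 340 mm (y), its blue two-leaf lid 100 mm above the origin (centre of its underside); x as for the staple. The lock lies on the lid in front (-x) of the staple. Once open it comes off when it is pushed back to +x, 4 mm up over the strap, until the post stands in the gap between toe end and body, then lifted
- reagent: loose amber bottle, diameter 42 mm, 85 mm tall, standing on the lid; origin under its centre. Leave alone
- tube_rack: loose orange tube rack 130 by 85 mm, 47 mm tall, on the bench; origin under its centre. Leave alone
- cuvette_rack: loose clear cuvette rack 100 by 50 mm, 43 mm tall, on the bench; origin under its centre. Leave alone
Things that resemble listed ones, but are neither listed nor needed, are in the scene too. Leave any green look-alike of the part that bears dial alone.

How it is judged:
By the outcome, as a careful person would: the job done as asked, in the order asked, and still so for the second after the job is handed in, while the arm keeps its last pose, push and grip.
It also fails if it takes over 64 s, if anything falls off the work surface, if the arm or the gripper's body presses on something with over 40 N, if the wrist force passes 120 N, or if a joint passes its speed limit or range.

## Robot

A 6-joint arm with a two-finger parallel gripper is mounted at the origin on the work surface. World frame = base frame: x ahead of the robot, y to its left, z up, the work surface at z = 0. Lengths are in m, angles in rad, forces in N, time in s.
With the tool pointing down it reaches from about 0.425 to 0.95 m from the base axis. Payload 3.5 kg.
Tool frame: the origin (TCP) lies midway between the tips of the shut fingers; the grasp point (between the pads) lies 19 mm behind it; z points along the fingers, y is the line along which they close (so a half turn about z gives the same grasp; the last joint's range is limited). The gripper opens to 85 mm and grips with 20 to 120 N. Pads are 22 mm wide; open, the fingers measure 114 mm over their backs; the gripper's body (76 mm by 85 mm) begins 54 mm behind the grasp point. The pads swing forward as they close: fully open they stand 13 mm farther back than shut.
Start: joints at [-1.294, 0.286, 1.577, -0, 1.279, -0.15], TCP at [0.279, -0.614, 0.231] pointing down, gripper open.
Joint ranges: [-2.77, 2.77], [-0.9, 2.22], [0.21, 2.48], [-1.53, 4.67], [0.24, 2.81], [-2.84, 2.84]. Speed limits (rad/s): [2.79, 2.79, 3.14, 3.14, 3.14, 3.14].

## Interface

Orientations are given as a unit quaternion [x, y, z, w].
In Python, from plant import get_state, read_camera, ctrl gives the robot as it stands.
- The arm moves only by the shell command python3 -m crank 'ROWS' [FORCE]. ROWS is JSON, a list of rows, each a list of 3 entries, a list of its own where there are three numbers: the shift along the tool's x, y, z in mm, then the turn about the tool's z in degrees, then the closure in counts, from 0 (fully open) to 255 (shut). In form: [[[tx, ty, tz], yaw, claw], ...]. A call has 1 to 10 rows; each row is the pose to reach, as a shift and turn from the pose commanded when the call began, along the tool's axes at that moment; what a row does not reach only later rows make up. A row lasts 1/10 s, in which the tool goes at most 50 mm and 8.59 degrees, less where a joint would pass 70% of its speed; a pose out of reach is approached as far as the arm can. A call with a gripper value outside its range is refused whole. The fingers move at their own pace and stop on an object; FORCE is the grip in N (left out, the last holds). Time passes only in rows, so rows that repeat a pose let the fingers close. It gives the time, the measured TCP pose, the force, the opening and the grip force at its end, in the units of the state.
- get_state(): the state, without advancing time (a new reading comes with each control period).
- read_camera(name): name is "scene" or "side" or "wrist"; returns a dict with "frame" (420x560x3 uint8, blue, green, red), "range_z" (420x560 float32, m along the optical axis (not along the pixel's ray), 0 where there is no reading), "vfov" (degrees; the focal length in pixels is half the picture's height over the tangent of half this angle, whatever the lens; pixels are square), "cx", "cy" (the principal point, pixels), "origin" and "orientation" of the camera in the world. Camera axes: x right, y down, z forward; pixel columns grow to the right and rows downward; lengths in m; the calibration is good to about 2 mm. A picture is of the moment at which its call begins.
- ctrl.sign_off(): hands the job in; it is judged then, once.
The state is a dict: "time": time; "qpos": joint angles; "dq": joint speeds; "joint_efforts": joint torques, N m; "eef_pos": TCP position; "tcp_rot": TCP orientation; "contact_force": force on the tool from outside, world axes, zero at the start; "wrist_torque": the same for the moment, N m; "opening": opening from 0.0 (shut) to 1.0 (fully open); "finger_force": force on a finger pad.
Only numpy, scipy, OpenCV 4.12 (cv2) and the standard library are available. Lean on these libraries where they do the work, as an engineer would, in place of code of your own. Each camera call takes 0.05 s, during which the arm holds its last target. There are 200 camera calls.

## Working session

There is one attempt and no reset: what is moved stays moved. The work goes in short steps, Python scripts to look and compute and a shell command to move; the robot and the scene stay as the last step left them, time stands still between calls to the robot, and variables do not carry over. Pictures are saved under pics/ and viewed, at most 10 in all, crops included, and the job is handed in when it is done.

```bash
mkdir -p pics; cat > h.py <<'E'
import numpy as np, cv2
from scipy.spatial.transform import Rotation as R
from plant import get_state, read_camera, ctrl
def cam(n):
    d=read_camera(n); d['f']=d['frame'].shape[0]/2/np.tan(np.radians(d['vfov'])/2); d['R']=R.from_quat(d['orientation']).as_matrix(); return d
def ray(d,u,v):
    return d['R']@np.array([(u-d['cx'])/d['f'],(v-d['cy'])/d['f'],1])
def onz(d,u,v,z):
    r=ray(d,u,v); o=np.array(d['origin']); return o+r*(z-o[2])/r[2]
def pt(d,u,v):
    return np.array(d['origin'])+ray(d,u,v)*d['range_z'][int(v),int(u)]
def proj(d,p):
    c=d['R'].T@(np.array(p)-d['origin']); return c[:2]/c[2]*d['f']+[d['cx'],d['cy']]
E
python3 - <<'E'
from h import *
ims=[]
for n in ['scene','side','wrist']:
    d=cam(n); np.savez('c_%s.npz'%n,**d); print(n,d['origin'],d['orientation'],d['vfov'],d['cx'],d['cy'])
    cv2.imwrite('pics/%s0.png'%n,d['frame']); ims.append(d['frame'])
s=get_state(); print(s)
E
```

```text
scene [ 1.25041031 -0.23247943  1.08798253] [ 0.81420282  0.49927231 -0.15762729 -0.2509075 ] 50.522098386454786 274.322014725112 208.20912273375225
side [-0.08297619  0.69900919  0.76301643] [-0.37755763  0.80030695 -0.42562617  0.18921253] 42.10455103588798 290.62579777836174 204.60497322316533
wrist [ 0.34623914 -0.58391052  0.37246595] [ 0.83195391 -0.53530143 -0.08021323  0.12194637] 60.00072757701171 284.92093538360984 206.32708620189175
{'time': 0.15, 'qpos': array([-1.29398170e+00,  2.87001946e-01,  1.57786480e+00, -2.08913406e-06,
        1.27861865e+00, -1.50035625e-01]), 'dq': array([ 0.0015321 , -0.00262278, -0.00367463,  0.00151108, -0.00011435,
       -0.00163837]), 'joint_efforts': array([ 8.17066230e-04, -4.06598639e+01, -2.93143147e+01, -1.87915080e-04,
        3.91600988e-03, -1.64820869e-05]), 'eef_pos': array([ 0.27931317, -0.61392169,  0.23022538]), 'tcp_rot': array([ 9.77310676e-01,  2.11808749e-01, -6.09479725e-05, -9.44409315e-04]), 'contact_force': array([-0.11344146, -0.37153456,  0.63899567]), 'wrist_torque': array([ 0.02248023, -0.03814727,  0.04733632]), 'finger_force': 0.0, 'opening': 0.9965076721693883}
```

View pics/scene0.png

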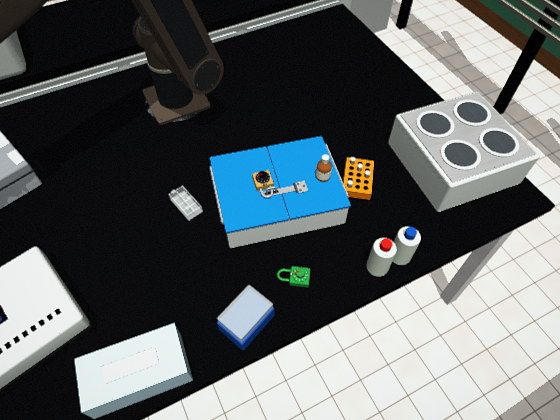

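The brass padlock is at (263,180) on the blue lid, with its shackle and staple at (270,192). The green look-alike is at (298,276) on the bench. The brass one fits because it lies on the lid and is hooked on the staple. I'll confirm with an enlarged crop.

```bash
python3 - <<'E'
from h import *
a=dict(np.load('c_scene.npz')); b=dict(np.load('c_side.npz'))
p=pt(a,240,200); q=pt(a,263,180); print(p,q)
u=proj(b,q); print(u)
A=cv2.resize(a['frame'][155:215,235:315],(800,600)[:2],interpolation=cv2.INTER_CUBIC)[:300] if 0 else cv2.resize(a['frame'][160:210,235:315],(640,400),interpolation=cv2.INTER_CUBIC)
x,y=map(int,u); B=cv2.resize(b['frame'][max(y-25,0):y+0+25,x-80:x+80],(640,200),interpolation=cv2.INTER_CUBIC)
cv2.imwrite('pics/crop1.png',np.vstack([A,B]))
# blue lid, corners in world
hsv=cv2.cvtColor(a['frame'],cv2.COLOR_BGR2HSV)
m=cv2.inRange(hsv,(98,150,120),(112,255,255)); n,l,s,c=cv2.connectedComponentsWithStats(m)
m=cv2.morphologyEx(m,cv2.MORPH_CLOSE,np.ones((9,9)))
n,l,s,c=cv2.connectedComponentsWithStats(m); i=1+s[1:,4].argmax()
pts=np.argwhere(l==i)[:,::-1]
w=np.array([onz(a,u,v,p[2])[:2] for u,v in pts],np.float32); print(s[i],cv2.minAreaRect(w))
E
```

```text
[ 0.575045   -0.00236531  0.09914528] [0.55909193 0.07608614 0.12376121]
[316.40632823 215.83491992]
[ 210  136  141   97 8534] ((0.5602611899375916, 0.11915792524814606), (0.34400415420532227, 0.27025723457336426), 77.09016418457031)
```

View pics/crop1.png

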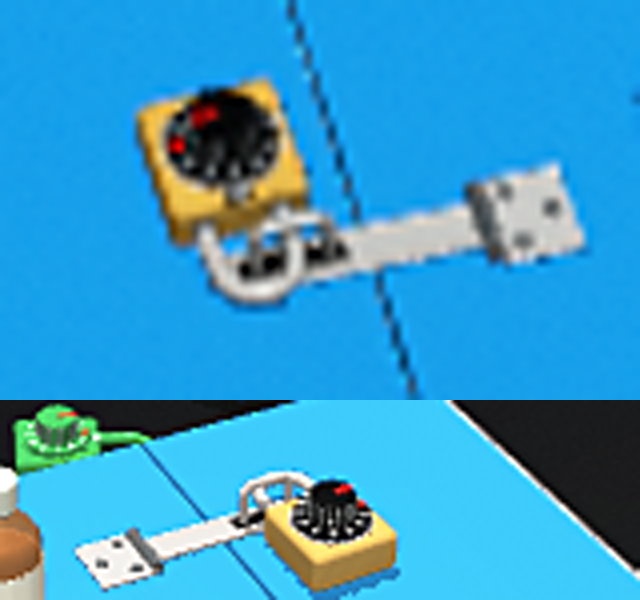

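Confirmed: the brass lock is the target, with the staple arch on the strap inside its shackle. Next I bring the wrist camera over it.

```bash
cat >> h.py <<'E'
def tool():
    s=get_state(); return s, np.array(s['eef_pos']), R.from_quat(s['tcp_rot']).as_matrix()
def delta(target_p, yaw_x_deg):  # tool shift mm and turn deg so tool x points to yaw in world
    s,p,M=tool(); t=M.T@(np.array(target_p)-p)*1000
    cur=np.degrees(np.arctan2(M[1,0],M[0,0])); turn=-(yaw_x_deg-cur)  # tool z down
    turn=(turn+180)%360-180
    print('t',s['time'],'tcp',p.round(4),'yaw',cur.round(1),'q6',s['qpos'][5].round(2),'shift',t.round(1),'turn',round(turn,1),'F',s['contact_force'].round(1),'open',round(s['opening'],3))
E
python3 - <<'E'
from h import *
c=dict(np.load('c_wrist.npz')); s,p,M=tool()
print('cam in tool',M.T@(c['origin']-p),'axes z',M.T@c['R'][:,2],'img x',M.T@c['R'][:,0])
delta([0.557,0.075,0.25],77)
E
```

```text
cam in tool [ 7.33857444e-02  1.23160975e-04 -1.42220444e-01] axes z [-0.2890543  -0.00098516  0.9573122 ] img x [3.45174901e-05 9.99999459e-01 1.03951607e-03]
t 0.15 tcp [ 0.2793 -0.6139  0.2302] yaw 24.5 q6 -0.15 shift [ 538.  -512.2  -18.7] turn -52.5 F [-0.1 -0.4  0.6] open 0.997
```

```bash
python3 -m crank '[[[36,-34,-2],0,0],[[72,-68,-4],0,0],[[108,-102,-8],0,0],[[144,-137,-12],0,0],[[180,-171,-19],0,0],[[216,-205,-19],0,0],[[252,-240,-19],0,0],[[288,-274,-19],0,0],[[324,-308,-19],0,0],[[360,-342,-19],0,0]]' 25; python3 -m crank '[[[36,-34,0],0,0],[[72,-68,0],0,0],[[108,-102,0],0,0],[[144,-137,0],0,0],[[178,-170,0],0,0],[[178,-170,0],0,0],[[178,-170,0],0,0],[[178,-170,0],0,0]]'
python3 - <<'E'
from h import *
delta([0.557,0.075,0.25],-13)
d=cam('wrist'); np.savez('w1.npz',**d)
u,v=map(int,proj(d,[.557,.075,.12])); print(u,v)
cv2.imwrite('pics/w1.png',d['frame'])
E
```

```text
time: 1.15
eef_pos: [0.4657, -0.152, 0.2503]
tcp_rot: [0.977, 0.212, 0.0, 0.0]
contact_force: [1.3, 0.1, 0.7]
opening: 1.002
finger_force: 0.0
time: 1.95
eef_pos: [0.5569, 0.0737, 0.2499]
tcp_rot: [0.977, 0.212, -0.0, 0.0]
contact_force: [0.2, 0.5, -0.1]
opening: 0.997
finger_force: 0.0
t 1.95 tcp [0.5569 0.0737 0.2499] yaw 24.4 q6 1.1 shift [ 0.7 -1.1 -0.1] turn 37.4 F [ 0.2  0.5 -0.1] open 0.997
283 194
```

View pics/w1.png

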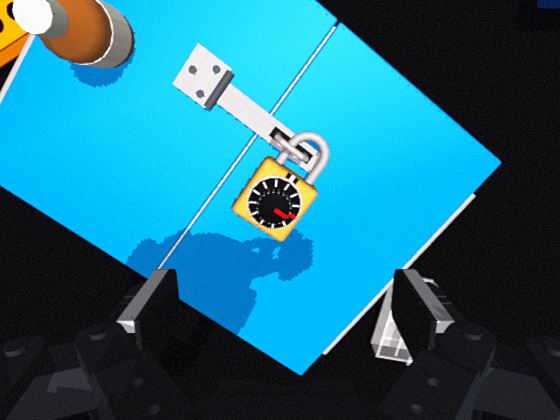

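The wrist view shows the lock body centred at about (275,200), the index towards (293,179), and the red mark at about (295,216), which is clockwise of the index. Now to compute this precisely.

```bash
cat >> h.py <<'E'
def lock(d, zl=0.1, roi=None):
    hsv=cv2.cvtColor(d['frame'],cv2.COLOR_BGR2HSV)
    m=cv2.inRange(hsv,(15,110,70),(32,255,255)); n,l,s,c=cv2.connectedComponentsWithStats(m); i=1+s[1:,4].argmax()
    # (bottle/other excluded: nearest to image middle)
    i=min([k for k in range(1,n) if s[k,4]>150],key=lambda k:np.hypot(c[k][0]-275,c[k][1]-200))
    x0,y0,w,h=s[i,:4]
    P=np.argwhere(l==i)[:,::-1]
    W=np.array([onz(d,u,v,zl+.022)[:2] for u,v in P],np.float32); r=cv2.minAreaRect(W)
    c0=np.array(r[0])
    red=cv2.inRange(hsv,(0,150,80),(8,255,255))|cv2.inRange(hsv,(172,150,80),(180,255,255))
    red[:y0]=0;red[y0+h:]=0;red[:,:x0]=0;red[:,x0+w:]=0
    Q=np.argwhere(red)[:,::-1]
    Rp=np.array([onz(d,u,v,zl+.0255)[:2] for u,v in Q]); Rk=np.array([onz(d,u,v,zl+.0385)[:2] for u,v in Q])
    return r,Q,Rp,Rk,c0
E
python3 - <<'E'
from h import *
d=dict(np.load('w1.npz'))
for u,v in [(230,130),(180,300),(330,300)]: print(pt(d,u,v).round(4))
zl=0.1
r,Q,Rp,Rk,c0=lock(d,zl); print(r)
e=Rp-c0; f=Rk-c0
for a,b,q in zip(e,f,Q): print(q,'plate r %.1f ang %.0f'%(1e3*np.hypot(*a),np.degrees(np.arctan2(a[1],a[0]))),'knob r %.1f ang %.0f'%(1e3*np.hypot(*b),np.degrees(np.arctan2(b[1],b[0])))) if q.sum()%4==0 else 0
print(pt(d,275,203))
crop=d['frame'][110:250,190:370]; cv2.imwrite('pics/w1c.png',cv2.resize(crop,(720,560),interpolation=cv2.INTER_CUBIC))
E
```

```text
[0.5825 0.1331 0.0994]
[ 0.3531  0.1224 -0.0005]
[ 0.4789 -0.0067  0.0999]
((0.5508683919906616, 0.07976303994655609), (0.04886558651924133, 0.052180804312229156), 79.47337341308594)
[276 208] plate r 5.8 ang -145 knob r 2.2 ang -115
[275 209] plate r 6.5 ang -153 knob r 2.5 ang -140
[274 210] plate r 7.3 ang -159 knob r 3.2 ang -156
[278 210] plate r 7.7 ang -136 knob r 4.3 ang -114
[273 211] plate r 8.2 ang -164 knob r 4.1 ang -167
[277 211] plate r 8.3 ang -143 knob r 4.5 ang -127
[281 211] plate r 9.5 ang -124 knob r 6.4 ang -104
[276 212] plate r 9.0 ang -149 knob r 4.9 ang -139
[280 212] plate r 9.8 ang -131 knob r 6.4 ang -113
[279 213] plate r 10.3 ang -136 knob r 6.6 ang -122
[283 213] plate r 11.7 ang -122 knob r 8.5 ang -106
[291 213] plate r 15.9 ang -103 knob r 13.6 ang -90
[278 214] plate r 10.8 ang -142 knob r 6.9 ang -131
[282 214] plate r 12.0 ang -127 knob r 8.5 ang -113
[286 214] plate r 13.7 ang -116 knob r 10.8 ang -101
[290 214] plate r 15.8 ang -107 knob r 13.2 ang -94
[294 214] plate r 18.3 ang -101 knob r 15.9 ang -89
[281 215] plate r 12.3 ang -132 knob r 8.7 ang -120
[285 215] plate r 13.9 ang -120 knob r 10.7 ang -107
[289 215] plate r 15.8 ang -111 knob r 13.0 ang -98
[293 215] plate r 18.1 ang -104 knob r 15.6 ang -93
[280 216] plate r 12.8 ang -137 knob r 8.9 ang -127
[284 216] plate r 14.1 ang -125 knob r 10.7 ang -113
[292 216] plate r 18.1 ang -108 knob r 15.3 ang -96
[283 217] plate r 14.5 ang -129 knob r 10.8 ang -118
[291 217] plate r 18.1 ang -111 knob r 15.1 ang -100
[295 217] plate r 20.4 ang -105 knob r 17.6 ang -95
[294 218] plate r 20.3 ang -108 knob r 17.4 ang -98
[0.55330586 0.08005108 0.13922678]
```

View pics/w1c.png

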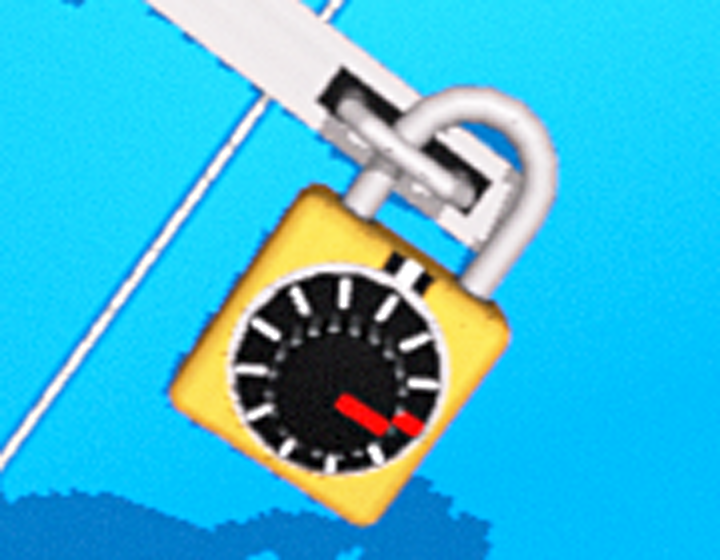

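The crop shows the red tick exactly 3 ticks clockwise of the index, so the dial is at -90° and needs +90° (CCW). The knob centre comes from the depth image.

```bash
cat >> h.py <<'E'
def knob(d,zmin=.131,zmax=.145,c=(275,200),r=60):
    v,u=np.mgrid[c[1]-r:c[1]+r,c[0]-r:c[0]+r]; u=u.ravel();v=v.ravel()
    k=d['range_z'][v,u]; P=np.array(d['origin'])+np.array([ray(d,a,b) for a,b in zip(u,v)])*k[:,None]
    return P[(P[:,2]>zmin)&(P[:,2]<zmax)&(k>0)]
E
python3 - <<'E'
from h import *
d=dict(np.load('w1.npz'))
P=knob(d,.136); print(len(P),P.mean(0),cv2.minEnclosingCircle(P[:,:2].astype(np.float32)),np.median(P[:,2]))
x,y=cv2.minEnclosingCircle(P[:,:2].astype(np.float32))[0]
delta([x,y,.129],24.4)
E
```

```text
831 [0.54914932 0.079772   0.13854205] ((0.5486866235733032, 0.07961472123861313), 0.012784803286194801) 0.13857579012230897
t 2.0 tcp [0.5569 0.0733 0.2501] yaw 24.4 q6 1.1 shift [ -4.8  -9.1 121.1] turn -0.0 F [-0.5 -0.6  0.6] open 1.001
```

```bash
python3 -m crank '[[[-5,-9,40],0,110],[[-5,-9,80],0,110],[[-5,-9,100],0,110],[[-5,-9,110],0,110],[[-5,-9,116],0,110],[[-5,-9,121],0,110],[[-5,-9,121],0,110]]' 25; python3 -m crank '[[[0,0,0],0,150],[[0,0,0],0,180],[[0,0,0],0,255],[[0,0,0],0,255],[[0,0,0],0,255]]' 25
python3 - <<'E'
from h import *
delta([.549,.0797,.129],24.4)
d=cam('wrist'); cv2.imwrite('pics/w2.png',cv2.resize(d['frame'][180:400,130:430],(750,550)))
E
```

```text
time: 2.7
eef_pos: [0.5495, 0.0801, 0.13]
tcp_rot: [0.977, 0.211, 0.001, 0.0]
contact_force: [-0.3, 0.3, 0.5]
opening: 0.568
finger_force: 0.0
time: 3.2
eef_pos: [0.5498, 0.0803, 0.1306]
tcp_rot: [0.977, 0.212, 0.001, 0.001]
contact_force: [-0.3, -1.4, 5.4]
opening: 0.259
finger_force: 24.7
t 3.2 tcp [0.5498 0.0803 0.1306] yaw 24.5 q6 1.11 shift [-1.   0.2  1.6] turn 0.1 F [-0.3 -1.4  5.4] open 0.259
```

View pics/w2.png

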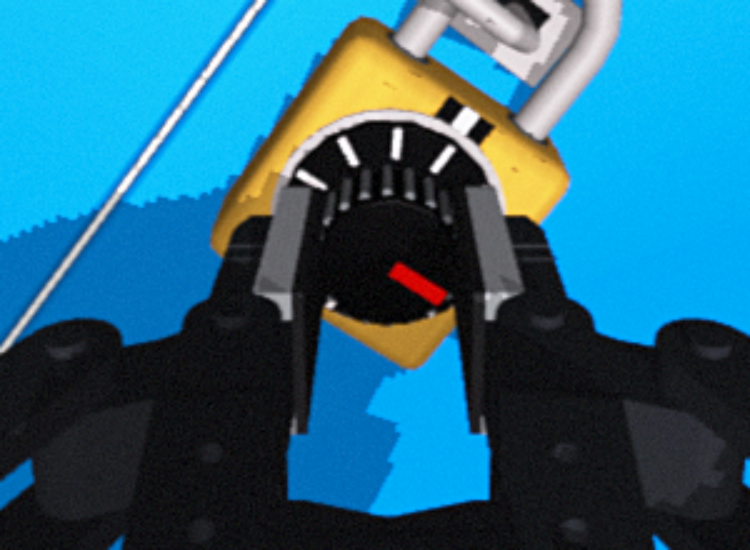

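The knob is held between the pads and the red line moves with it. The push is a light 5 N. Now I turn CCW.

```bash
python3 -m crank '[[[0,0,0],-8,255],[[0,0,0],-16,255],[[0,0,0],-24,255],[[0,0,0],-30,255],[[0,0,0],-38,255],[[0,0,0],-46,255],[[0,0,0],-54,255],[[0,0,0],-60,255],[[0,0,0],-60,255]]' 30; python3 -m crank '[[[0,0,0],-8,255],[[0,0,0],-16,255],[[0,0,0],-24,255],[[0,0,0],-30,255],[[0,0,0],-30,255],[[0,0,0],-30,255]]'
python3 - <<'E'
from h import *
delta([.549,.0797,.129],114.4)
d=cam('wrist'); cv2.imwrite('pics/w3.png',cv2.resize(d['frame'][160:380,130:430],(750,550)))
E
```

```text
time: 4.15
eef_pos: [0.549, 0.0808, 0.1306]
tcp_rot: [0.74, 0.673, 0.0, -0.0]
contact_force: [-2.0, -0.3, 7.6]
opening: 0.258
finger_force: 29.3
time: 4.75
eef_pos: [0.5486, 0.0808, 0.1306]
tcp_rot: [0.541, 0.841, -0.0, -0.001]
contact_force: [-4.0, 0.1, 8.5]
opening: 0.256
finger_force: 29.4
t 4.75 tcp [0.5486 0.0808 0.1306] yaw 114.5 q6 -0.46 shift [-1.1 -0.1  1.6] turn 0.1 F [-4.   0.1  8.5] open 0.256
```

View pics/w3.png

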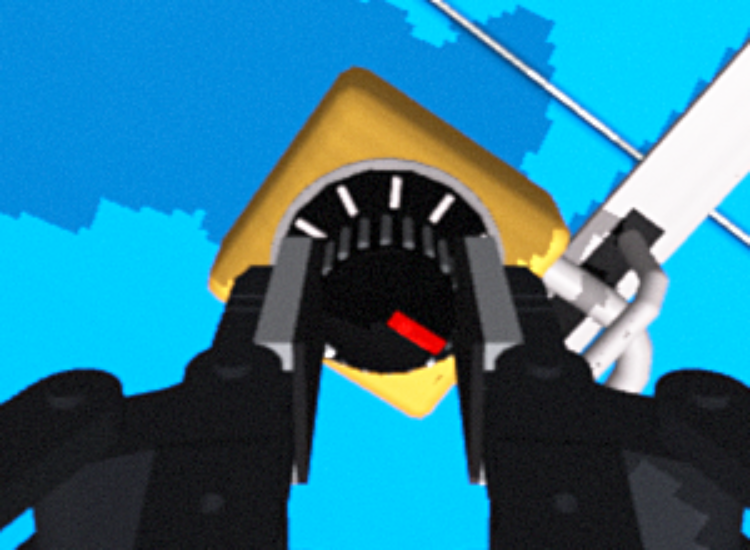

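The dial turned with the tool and the body stayed put. I release, rise, align with the body and check.

```bash
python3 -m crank '[[[0,0,0],0,120],[[0,0,0],0,100],[[0,0,0],0,0],[[0,0,-20],0,0],[[0,0,-60],-8,0],[[0,0,-100],-16,0],[[0,0,-100],-24,0],[[0,0,-100],-32,0],[[0,0,-100],-40,0],[[0,0,-100],-48,0]]'; python3 -m crank '[[[0,0,0],-7,0],[[0,0,0],-7,0],[[0,0,0],-7,0]]'
python3 - <<'E'
from h import *
delta([.549,.0797,.129],169.5)
d=cam('wrist'); np.savez('w4.npz',**d)
P=knob(d,.136,c=(280,210),r=90); cc=cv2.minEnclosingCircle(P[:,:2].astype(np.float32)); print(len(P),cc,np.median(P[:,2]))
r,Q,Rp,Rk,c0=lock(d,.0998); print(r)
e=Rp-np.array(cc[0]); rr=np.hypot(*e.T); a=np.degrees(np.arctan2(e[:,1],e[:,0])); print('tick ang',np.median(a[rr>15]),(rr>15).sum())
cv2.imwrite('pics/w4.png',cv2.resize(d['frame'][120:320,180:400],(660,600),interpolation=cv2.INTER_CUBIC))
E
```

```text
time: 5.8
eef_pos: [0.5488, 0.0805, 0.2288]
tcp_rot: [0.15, 0.989, 0.0, -0.0]
contact_force: [0.4, -0.2, -0.3]
opening: 1.002
finger_force: 0.0
time: 6.1
eef_pos: [0.5488, 0.0805, 0.2289]
tcp_rot: [0.093, 0.996, 0.0, -0.0]
contact_force: [0.4, -0.2, -0.4]
opening: 1.002
finger_force: 0.0
t 6.1 tcp [0.5488 0.0805 0.2289] yaw 169.3 q6 -1.42 shift [-0.4 -0.8 99.9] turn -0.2 F [ 0.4 -0.2 -0.4] open 1.002
977 ((0.548439621925354, 0.07951294630765915), 0.012798819690942764) 0.13849359955755067
((0.5464900732040405, 0.08015462756156921), (0.04819408059120178, 0.05262674391269684), 79.30516815185547)
tick ang nan 0
  return _methods._mean(a, axis=axis, dtype=dtype,
  ret = ret.dtype.type(ret / rcount)
```

View pics/w4.png

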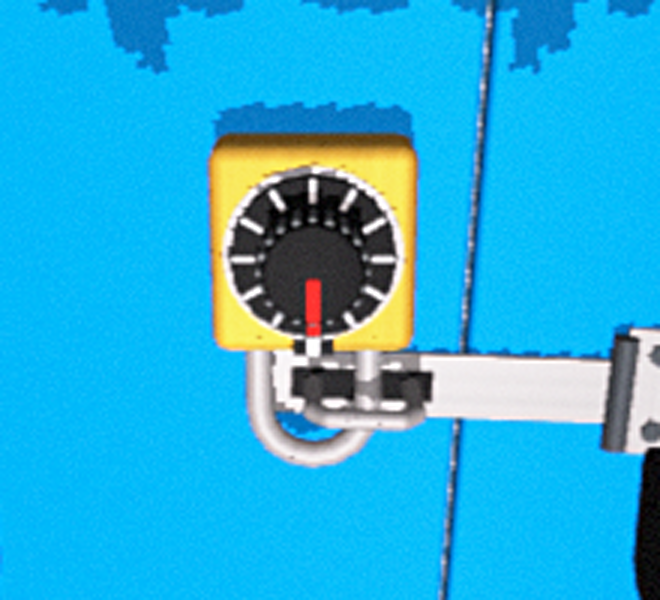

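The red mark stands at the white index: mark at (313,300), index at (313,350). Next I grip the body across its y faces.

```bash
python3 -m crank '[[[0,-1,40],0,70],[[0,-1,80],0,70],[[0,-1,105],0,70],[[0,-1,116],0,70],[[0,-1,122],0,70],[[0,-1,126],0,70],[[0,-1,127],0,70],[[0,-1,127],0,70]]'; python3 -m crank '[[[0,0,0],0,90],[[0,0,0],0,100],[[0,0,0],0,110],[[0,0,0],0,130],[[0,0,0],0,255],[[0,0,0],0,255],[[0,0,0],0,255]]' 45
python3 - <<'E'
from h import *
delta([.549,.0797,.102],169.3)
d=cam('side'); u,v=map(int,proj(d,[.549,.08,.12])); print(u,v)
cv2.imwrite('pics/s5.png',cv2.resize(d['frame'][v-50:v+50,u-70:u+70],(700,500),interpolation=cv2.INTER_CUBIC))
E
```

```text
time: 6.95
eef_pos: [0.5497, 0.0795, 0.1036]
tcp_rot: [0.092, 0.996, 0.0, 0.001]
contact_force: [0.5, -0.4, 0.2]
opening: 0.726
finger_force: 0.0
time: 7.65
eef_pos: [0.5494, 0.0796, 0.1034]
tcp_rot: [0.092, 0.996, 0.0, 0.001]
contact_force: [-1.3, 0.5, 6.4]
opening: 0.575
finger_force: 47.8
t 7.65 tcp [0.5494 0.0796 0.1034] yaw 169.5 q6 -1.43 shift [0.4 0.  1.4] turn 0.2 F [-1.3  0.5  6.4] open 0.575
318 220
```

View pics/s5.png

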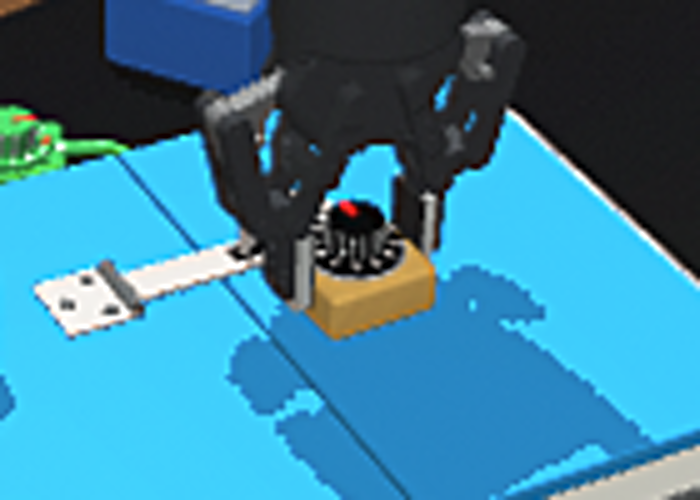

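The side view shows the pads on both y faces, with the dial clear between the fingers. I pull gently.

```bash
python3 -m crank '[[[2,0,-1],0,255],[[4,0,-1],0,255],[[6,0,-1],0,255],[[8,0,-1],0,255],[[10,0,-1],0,255],[[12,0,-1],0,255],[[14,0,-1],0,255],[[14,0,-1],0,255]]'; python3 -m crank '[[[2,0,0],0,255],[[4,0,0],0,255],[[6,0,0],0,255],[[8,0,0],0,255],[[8,0,0],0,255]]'
python3 - <<'E'
from h import *
delta([.549,.0797,.102],169.3)
d=dict(np.load('w4.npz'))
c=np.array([.5485,.0795]); L=np.radians(-10.7); ex=np.array([np.cos(L),np.sin(L)]); ey=np.array([-ex[1],ex[0]])
# arch: depth points above lid between
P=knob(d,.105,.131,c=(290,245),r=45); q=np.c_[(P[:,:2]-c)@ex,(P[:,:2]-c)@ey,P[:,2]-.0998]*1e3
q=q[(q[:,0]>28)]; t=q[q[:,2]>20]; print('arch x',np.percentile(t[:,0],[5,50,95]),'y',np.percentile(t[:,1],[5,50,95]),len(t)); b=q[q[:,2]<17]; print('bow xmax',np.percentile(b[:,0],[95,99]))
E
```

```text
time: 8.5
eef_pos: [0.5351, 0.082, 0.1034]
tcp_rot: [0.092, 0.996, -0.0, 0.0]
contact_force: [3.6, -0.9, -0.5]
opening: 0.574
finger_force: 47.2
time: 9.0
eef_pos: [0.5268, 0.0836, 0.1034]
tcp_rot: [0.092, 0.996, -0.0, -0.0]
contact_force: [3.0, -1.3, -0.9]
opening: 0.575
finger_force: 47.3
t 9.0 tcp [0.5268 0.0836 0.1034] yaw 169.5 q6 -1.42 shift [-22.5   0.2   1.4] turn 0.2 F [ 3.  -1.3 -0.9] open 0.575
arch x [39.14466786 40.88826604 43.33030226] y [-0.47106417 12.78683459 26.3681847 ] 274
bow xmax [57.88636313 59.68594917]
```

```bash
python3 -m crank '[[[2,0,0],0,255],[[4,0,0],0,255],[[6,0,0],0,255],[[8,0,0],0,255],[[10,0,0],0,255],[[11,0,0],0,255],[[11,0,0],0,255]]'; python3 -m crank '[[[0.7,0,0],0,255],[[1.4,0,0],0,255],[[1.4,0,0],0,255]]'
```

```text
time: 9.7
eef_pos: [0.516, 0.0856, 0.1033]
tcp_rot: [0.092, 0.996, -0.0, -0.0]
contact_force: [3.5, -1.0, 0.4]
opening: 0.573
finger_force: 47.3
time: 10.0
eef_pos: [0.515, 0.0858, 0.1034]
tcp_rot: [0.092, 0.996, 0.0, 0.0]
contact_force: [5.1, -0.8, -0.0]
opening: 0.575
finger_force: 47.3
```

```bash
python3 -m crank '[[[0.5,0,0],0,255],[[0.5,0,0],0,255]]';python3 -m crank '[[[0.5,0,0],0,255],[[0.5,0,0],0,255]]'
```

```text
time: 10.2
eef_pos: [0.5148, 0.0858, 0.1034]
tcp_rot: [0.092, 0.996, -0.0, 0.0]
contact_force: [5.4, 0.6, -0.7]
opening: 0.575
finger_force: 47.2
time: 10.4
eef_pos: [0.5147, 0.0858, 0.1034]
tcp_rot: [0.092, 0.996, -0.0, 0.001]
contact_force: [6.2, -1.5, -1.9]
opening: 0.575
finger_force: 47.1
```

The end stop came at 35 mm of travel, matching 11 mm slack + 24 mm. Now lift 4 mm over the strap and push back about 41 mm.

```bash
python3 -m crank '[[[-2,0,-2],0,255],[[-3,0,-4],0,255],[[-5,0,-4],0,255],[[-8,0,-4],0,255],[[-12,0,-4],0,255],[[-16,0,-4],0,255],[[-20,0,-4],0,255],[[-24,0,-4],0,255],[[-24,0,-4],0,255]]'; python3 -m crank '[[[-3,0,0],0,255],[[-6,0,0],0,255],[[-9,0,0],0,255],[[-12,0,0],0,255],[[-14,0,0],0,255],[[-16,0,0],0,255],[[-18,0,0],0,255],[[-18,0,0],0,255]]'
python3 - <<'E'
from h import *
delta([.5553,.0785,.1075],169.3)
d=cam('wrist'); cv2.imwrite('pics/w6.png',cv2.resize(d['frame'][210:410,170:400],(690,600),interpolation=cv2.INTER_CUBIC))
E
```

```text
time: 11.3
eef_pos: [0.5382, 0.0814, 0.1074]
tcp_rot: [0.092, 0.996, 0.0, 0.0]
contact_force: [0.6, 0.1, -2.6]
opening: 0.571
finger_force: 47.3
time: 12.1
eef_pos: [0.5555, 0.0782, 0.1074]
tcp_rot: [0.092, 0.996, -0.0, 0.0]
contact_force: [0.8, 0.5, -2.7]
opening: 0.576
finger_force: 47.3
t 12.1 tcp [0.5555 0.0782 0.1074] yaw 169.4 q6 -1.43 shift [ 0.3  0.2 -0.1] turn 0.1 F [ 0.8  0.5 -2.7] open 0.576
```

View pics/w6.png

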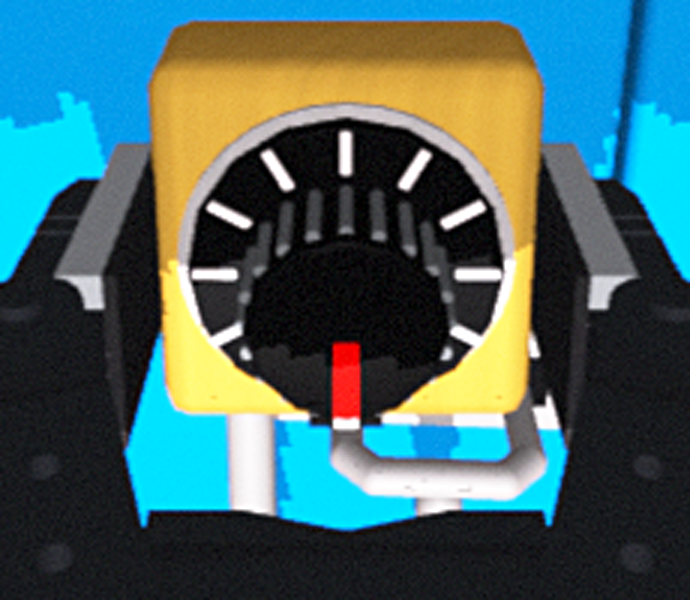

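The arch stands just in front of the body, top bar at (440,475), with the toe end beyond it at (437,505). Lock weight is about 2.7 N and there is no contact force. Lift slowly, watching force.

```bash
python3 -m crank '[[[0,0,-2],0,255],[[0,0,-4],0,255],[[0,0,-6],0,255],[[0,0,-8],0,255]]'; python3 -m crank '[[[0,0,-3],0,255],[[0,0,-6],0,255],[[0,0,-9],0,255],[[0,0,-12],0,255]]';python3 -m crank '[[[0,0,-4],0,255],[[0,0,-8],0,255],[[0,0,-12],0,255],[[0,0,-16],0,255]]'
```

```text
time: 12.55
eef_pos: [0.5553, 0.0783, 0.1157]
tcp_rot: [0.092, 0.996, 0.0, 0.0]
contact_force: [0.5, -0.1, -2.3]
opening: 0.576
finger_force: 47.3
time: 12.95
eef_pos: [0.5553, 0.0783, 0.1277]
tcp_rot: [0.092, 0.996, 0.0, 0.0]
contact_force: [0.2, -0.8, -2.6]
opening: 0.575
finger_force: 47.3
time: 13.35
eef_pos: [0.5553, 0.0783, 0.1437]
tcp_rot: [0.092, 0.996, 0.0, 0.0]
contact_force: [0.1, -0.0, -2.8]
opening: 0.576
finger_force: 47.3
```

```bash
python3 -m crank '[[[0,0,-10],0,255],[[0,0,-25],0,255],[[0,0,-45],0,255],[[0,0,-65],0,255],[[0,0,-85],0,255],[[0,0,-100],0,255],[[0,0,-112],0,255],[[0,0,-120],0,255],[[0,0,-120],0,255],[[0,0,-120],0,255]]'; python3 -m crank '[[[0,0,0],0,255],[[0,0,0],0,255],[[0,0,0],0,255],[[0,0,0],0,255],[[0,0,0],0,255]]'
python3 - <<'E'
from h import *
delta([.5553,.0785,.263],169.3)
d=cam('scene'); u,v=map(int,proj(d,[.57,.08,.26])); print(u,v)
cv2.imwrite('pics/f7.png',cv2.resize(d['frame'][v-40:v+60,u-70:u+70],(700,500),interpolation=cv2.INTER_CUBIC))
E
```

```text
time: 14.35
eef_pos: [0.5549, 0.0783, 0.2626]
tcp_rot: [0.092, 0.996, -0.0, -0.001]
contact_force: [-0.7, 0.1, -3.7]
opening: 0.571
finger_force: 47.4
time: 14.85
eef_pos: [0.5552, 0.0783, 0.2632]
tcp_rot: [0.092, 0.996, 0.0, -0.0]
contact_force: [-1.8, 0.0, -3.6]
opening: 0.57
finger_force: 47.4
t 14.85 tcp [0.5552 0.0783 0.2632] yaw 169.5 q6 -1.43 shift [-0.   0.2  0.2] turn 0.2 F [-1.8  0.  -3.6] open 0.57
264 148
```

View pics/f7.png

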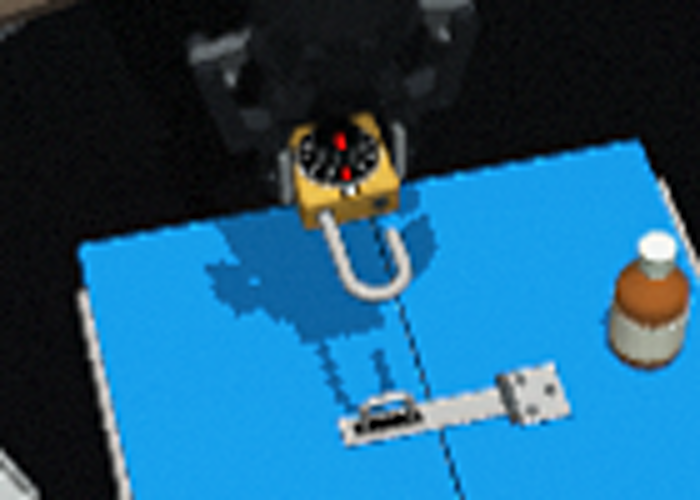

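The lock is held high and level with the shackle open (toe end free at (393,232)), dial up with its mark at the index, and the staple is empty below at (388,405).

```bash
python3 -c "
from plant import ctrl; print(ctrl.sign_off())"
```

```text
the job is handed in; nothing more can be done
None
```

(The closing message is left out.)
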